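Cure the soft foot of a drill jig

ROBOT

A 7-joint arm with a two-finger parallel gripper is mounted at the origin on a cart in front of the work surface, level with it; the furniture and walls round the work are solid. World frame = base frame: x ahead of the robot, y to its left, z up, the work surface at z = 0. Lengths are in m, angles in rad, forces in N, time in s.
With the tool pointing down it reaches from about 0.425 to 0.875 m from the base axis. Payload 4.7 kg.
Tool frame: the origin (TCP) lies at the very end of the fingers, on their centre line; the grasp point (between the pads) lies 19 mm behind it; z points along the fingers, y is the line along which they close (so a half turn about z gives the same grasp; the last joint's range is limited). The gripper opens to 85 mm and grips with 20 to 120 N. Pads are 22 mm wide; open, the fingers measure 114 mm over their backs; the gripper's body (76 mm by 85 mm) begins 54 mm behind the grasp point. The pads swing forward as they close: fully open they stand 13 mm farther back than shut.
Start: joints at [-1.153, 0.321, -0.07, 1.45, 0.023, 1.371, -0.057], TCP at [0.255, 0.598, 0.231] pointing down, gripper open.
Joint ranges: [-2.86, 2.86], [-0.3, 2.09], [-1.38, 1.24], [0.06, 2.45], [-1.56, 4.7], [0.09, 2.05], [-2.69, 2.69]. Speed limits (rad/s): [2.57, 2.57, 3.14, 3.14, 3.14, 3.14, 3.14].

INTERFACE

Orientations are given as a 3x3 rotation matrix whose columns are the frame's x, y, z axes.
In Python, from plant import r gives the robot as it stands.
- The arm moves only by the tool servo_tool, never from a script. Its argument "motion" is a list of rows, each a list of 7 numbers: the shift along the tool's x, y, z in cm, then the turn, a rotation vector about the tool's x, y, z in rad, then the finger opening in cm, from 0 to 8.54. In form: [[x, y, z, rx, ry, rz, grip], ...]. A call has exactly 5 rows; each row is the pose to reach, as a shift and turn from the pose commanded when the call began, along the tool's axes at that moment; what a row does not reach only later rows make up. A row lasts 1/12 s, in which the tool goes at most 41.7 mm and 7.16 degrees, less where a joint would pass 70% of its speed; a pose out of reach is approached as far as the arm can. A call with a gripper value outside its range is refused whole. The fingers move at their own pace and stop on an object; "force" is the grip in N (left out, the last holds). Time passes only in rows, so rows that repeat a pose let the fingers close, or fill a call up. It gives the time, the measured TCP pose, the force, the opening and the grip force at its end, in the units of the state.
- r.sense(): the state, without advancing time (a new reading comes with each control period).
- r.read_camera(name): name is "side" or "top" or "wrist"; returns a dict with "color" (400x640x3 uint8, blue, green, red), "camera_matrix" (3x3 intrinsics, pixels), "extrinsics" (4x4, takes a point from world to camera coordinates). Camera axes: x right, y down, z forward; pixel columns grow to the right and rows downward; lengths in m; the calibration is good to about 2 mm. A picture is of the moment at which its call begins. There is no depth.
- r.hand_in(): hands the job in; it is judged then, once.
The state is a dict: "clock": time; "qpos": joint angles; "dq": joint speeds; "joint_torque": joint torques, N m; "tcp_pos": TCP position; "eef_rot": TCP orientation; "contact_force": force on the tool from outside, world axes, zero at the start; "torque": the same for the moment, N m; "gripper_width": opening from 0.0 (shut) to 1.0 (fully open); "gripper_force": force on a finger pad.
Only numpy, scipy, OpenCV 4.12 (cv2) and the standard library are available. Lean on these libraries where they do the work, as an engineer would, in place of code of your own. Each camera call takes 0.05 s, during which the arm holds its last target. There are 200 camera calls.

TASK

The drill-jig plate on the granite rocks because one of its four feet is loose, though all look alike. With the fingertips, press down firmly on its corners one after another until you find the one that gives, press that foot's red shim lever down flat so that the corner is held up level, then press the same corner again just as firmly to prove it solid. Leave the other three levers up, and do not lift or shift the plate, upset the bushing standing on it or disturb the tools around it.

Things in the scene. Friction and masses are not known exactly. Their poses are not given: they have to be found in the camera images.
- granite: dark granite surface plate, fixed, its top 18 mm above the table. Origin: on the table under the centre of the jig plate; axes are the jig's: x to its rear (away from the robot when unturned), y to its left, z up. It spans x -150 to +96 mm, y -118 to +118 mm from the origin
- jig_plate: bare-metal H-shaped plate, 2 kg, 12 mm thick, loose on four feet, top 62 mm above the table. Origin: centre of underside; axes as the granite's. Middle: x +-84, y +-55 mm, with a 14 mm high fence. Four corner ears 48 (x) by 60 mm reach y +-110 mm, centred at x +-60; bays 72 mm long between them. One corner gives 2 mm under 6 N; the others under 0.5 mm
- bushing_big: grey steel bushing, 30 mm across and 30 mm tall, standing loose on the middle of the jig plate; origin at the centre of its underside
- corner_a (a point): the place to press the plate's corner that stands on foot a: on the top face of that ear, straight above the foot, 62 mm above the table (fixed to the foot). The letters a to d are dealt out to the four corners anew at each start
- corner_b (a point): the place to press the plate's corner that stands on foot b: on the top face of that ear, straight above the foot, 62 mm above the table (fixed to the foot). The letters a to d are dealt out to the four corners anew at each start
- corner_c (a point): the place to press the plate's corner that stands on foot c: on the top face of that ear, straight above the foot, 62 mm above the table (fixed to the foot). The letters a to d are dealt out to the four corners anew at each start
- corner_d (a point): the place to press the plate's corner that stands on foot d: on the top face of that ear, straight above the foot, 62 mm above the table (fixed to the foot). The letters a to d are dealt out to the four corners anew at each start
- hinge_a (a point): middle of the hinge pin of foot a's red shim lever, 28 mm above the table, 21 mm to jig -x of the foot's middle, 3 mm inside its ear's -x edge; the pin runs along jig y. The lever, 18 mm wide and 4 mm thick, reaches 62 mm from the pin to jig -x, out from under the ear. A spot 38 mm from the pin, measured level, can be pressed all the way down
- hinge_b (a point): middle of the hinge pin of foot b's red shim lever, 28 mm above the table, 21 mm to jig -x of the foot's middle, 3 mm inside its ear's -x edge; the pin runs along jig y. The lever, 18 mm wide and 4 mm thick, reaches 62 mm from the pin to jig -x, out from under the ear. A spot 38 mm from the pin, measured level, can be pressed all the way down
- hinge_c (a point): middle of the hinge pin of foot c's red shim lever, 28 mm above the table, 21 mm to jig -x of the foot's middle, 3 mm inside its ear's -x edge; the pin runs along jig y. The lever, 18 mm wide and 4 mm thick, reaches 62 mm from the pin to jig -x, out from under the ear. A spot 38 mm from the pin, measured level, can be pressed all the way down
- hinge_d (a point): middle of the hinge pin of foot d's red shim lever, 28 mm above the table, 21 mm to jig -x of the foot's middle, 3 mm inside its ear's -x edge; the pin runs along jig y. The lever, 18 mm wide and 4 mm thick, reaches 62 mm from the pin to jig -x, out from under the ear. A spot 38 mm from the pin, measured level, can be pressed all the way down
- shim_a (a joint): angle of foot a's shim lever, rad. At 0 it slopes up at 0.6 rad, tip about 35 mm above the pin; at 0.6 it lies flat on the foot's base, its top face level with the pin. Starts at 0 to 0.04, stays where left; takes 3 to 4 N, 38 mm from the pin. Its cam nose under the ear swings up as the lever goes down lifting the ear if it has sunk, and from 0.52 on holds it solid and level
- shim_b (a joint): angle of foot b's shim lever, rad. At 0 it slopes up at 0.6 rad, tip about 35 mm above the pin; at 0.6 it lies flat on the foot's base, its top face level with the pin. Starts at 0 to 0.04, stays where left; takes 3 to 4 N, 38 mm from the pin. Its cam nose under the ear swings up as the lever goes down lifting the ear if it has sunk, and from 0.52 on holds it solid and level
- shim_c (a joint): angle of foot c's shim lever, rad. At 0 it slopes up at 0.6 rad, tip about 35 mm above the pin; at 0.6 it lies flat on the foot's base, its top face level with the pin. Starts at 0 to 0.04, stays where left; takes 3 to 4 N, 38 mm from the pin. Its cam nose under the ear swings up as the lever goes down lifting the ear if it has sunk, and from 0.52 on holds it solid and level
- shim_d (a joint): angle of foot d's shim lever, rad. At 0 it slopes up at 0.6 rad, tip about 35 mm above the pin; at 0.6 it lies flat on the foot's base, its top face level with the pin. Starts at 0 to 0.04, stays where left; takes 3 to 4 N, 38 mm from the pin. Its cam nose under the ear swings up as the lever goes down lifting the ear if it has sunk, and from 0.52 on holds it solid and level
- rest_a (a joint): how far the rest button on top of foot a has slipped down into the foot, m. All four read 0 to 0.0004 at the start and look alike. A sound one stays under 0.0003 at any load. The loose one (any letter) slips down when its corner is pressed with over 4 N, to a stop at about 0.002, and stays down; the plate may stay tipped with it until the shim lifts that corner
- rest_b (a joint): how far the rest button on top of foot b has slipped down into the foot, m. All four read 0 to 0.0004 at the start and look alike. A sound one stays under 0.0003 at any load. The loose one (any letter) slips down when its corner is pressed with over 4 N, to a stop at about 0.002, and stays down; the plate may stay tipped with it until the shim lifts that corner
- rest_c (a joint): how far the rest button on top of foot c has slipped down into the foot, m. All four read 0 to 0.0004 at the start and look alike. A sound one stays under 0.0003 at any load. The loose one (any letter) slips down when its corner is pressed with over 4 N, to a stop at about 0.002, and stays down; the plate may stay tipped with it until the shim lifts that corner
- rest_d (a joint): how far the rest button on top of foot d has slipped down into the foot, m. All four read 0 to 0.0004 at the start and look alike. A sound one stays under 0.0003 at any load. The loose one (any letter) slips down when its corner is pressed with over 4 N, to a stop at about 0.002, and stays down; the plate may stay tipped with it until the shim lifts that corner
- hammer: hammer with a wooden handle, 73 x 234 x 28 mm, lying at the left edge of the table; origin at the centre of its underside. A bystander
- hex_key: black hex key, 31 x 90 x 5 mm, lying on the right; origin at the centre of its underside. A bystander
- bushing_brass: brass-coloured bushing, 22 mm across and 22 mm tall, standing on the left; origin at the centre of its underside. A bystander
- bushing_flanged: grey flanged bushing, 25 mm across and 19 mm tall, standing on the left; origin at the centre of its underside. A bystander
- tape_measure: yellow tape measure, 64 x 84 x 32 mm, on the right; origin at the centre of its underside. A bystander

How it is judged:
On the way, in this order (a step that is already met when the one before it is completed fails the run):
1. the rocking corner has been pressed down by the fingers, giving at least 1.3 mm, its shim lever still up (contact force between the fingers and jig_plate above 1 N and ((value of joint rest_a above 0.0013 m and value of joint shim_a below 0.2 rad) or (value of joint rest_b above 0.0013 m and value of joint shim_b below 0.2 rad) or (value of joint rest_c above 0.0013 m and value of joint shim_c below 0.2 rad) or (value of joint rest_d above 0.0013 m and value of joint shim_d below 0.2 rad))), for 0.1 s.
2. the shim lever of the rocking corner lies flat, the other three are up (((value of joint rest_a above 0.001 m and value of joint shim_a above 0.52 rad and value of joint each of shim_b, shim_c, shim_d below 0.2 rad) or (value of joint rest_b above 0.001 m and value of joint shim_b above 0.52 rad and value of joint each of shim_a, shim_c, shim_d below 0.2 rad) or (value of joint rest_c above 0.001 m and value of joint shim_c above 0.52 rad and value of joint each of shim_a, shim_b, shim_d below 0.2 rad) or (value of joint rest_d above 0.001 m and value of joint shim_d above 0.52 rad and value of joint each of shim_a, shim_b, shim_c below 0.2 rad))), for 0.2 s.
3. the same corner is pressed again with at least 5 N and no longer gives (contact force between the fingers and jig_plate above 5 N and angle between jig_plate's own z axis and vertical below 0.012 rad and ((value of joint rest_a above 0.001 m and value of joint shim_a above 0.52 rad and horizontal distance between the grasp point and corner_a below 0.045 m) or (value of joint rest_b above 0.001 m and value of joint shim_b above 0.52 rad and horizontal distance between the grasp point and corner_b below 0.045 m) or (value of joint rest_c above 0.001 m and value of joint shim_c above 0.52 rad and horizontal distance between the grasp point and corner_c below 0.045 m) or (value of joint rest_d above 0.001 m and value of joint shim_d above 0.52 rad and horizontal distance between the grasp point and corner_d below 0.045 m))), for 0.1 s.
At the end, for the whole second after the job is handed in: The shim lever of the foot whose corner gave lies flat (at least 0.52 of 0.6 rad), the other three are up (under 0.2 rad); the jig plate rests level (within 0.012 rad) within 12 mm of where it stood, and the big bushing still stands on it within 20 mm of its start (((value of joint rest_a above 0.001 m and value of joint shim_a above 0.52 rad and value of joint each of shim_b, shim_c, shim_d below 0.2 rad) or (value of joint rest_b above 0.001 m and value of joint shim_b above 0.52 rad and value of joint each of shim_a, shim_c, shim_d below 0.2 rad) or (value of joint rest_c above 0.001 m and value of joint shim_c above 0.52 rad and value of joint each of shim_a, shim_b, shim_d below 0.2 rad) or (value of joint rest_d above 0.001 m and value of joint shim_d above 0.52 rad and value of joint each of shim_a, shim_b, shim_c below 0.2 rad)) and distance of jig_plate from where it was at the start of the episode below 0.012 m and angle between jig_plate's own z axis and vertical below 0.012 rad and linear speed of each of jig_plate, bushing_big below 0.01 m/s and angle between bushing_big's own z axis and vertical below 0.1 rad and distance of bushing_big from where it was at the start of the episode below 0.02 m); the robot touches nothing.
It fails at once if a shim lever is pressed down (past 0.2 rad) at a corner that has not given under a press ((value of joint rest_a below 0.0005 m and value of joint shim_a above 0.2 rad) or (value of joint rest_b below 0.0005 m and value of joint shim_b above 0.2 rad) or (value of joint rest_c below 0.0005 m and value of joint shim_c above 0.2 rad) or (value of joint rest_d below 0.0005 m and value of joint shim_d above 0.2 rad)).
It fails at once if the jig plate is lifted by 8 mm or shifted by 15 mm (z of jig_plate in the frame of granite above 0.058 m or distance of jig_plate from where it was at the start of the episode above 0.015 m).
It fails at once if the bushing on the plate is tipped, lifted or pushed over 25 mm (angle between bushing_big's own z axis and vertical above 0.35 rad or distance of bushing_big from where it was at the start of the episode above 0.025 m).
It fails at once if a tool or part lying around is moved over 20 mm (distance of any of hammer, hex_key, bushing_brass, bushing_flanged, tape_measure from where it was at the start of the episode above 0.02 m).
It also fails if it takes over 67 s, if anything falls off the work surface, if the arm or the gripper's body presses on something with over 40 N, if the wrist force passes 120 N, or if a joint passes its speed limit or range.

## Working session

There is one attempt and no reset: what is moved stays moved. The work goes in short steps, Python scripts to look and compute and a tool call to move; the robot and the scene stay as the last step left them, time stands still between calls to the robot, and variables do not carry over. Pictures are saved under pics/ and viewed, at most 10 in all, crops included, and the job is handed in when it is done.

Besides the shell and the picture viewer there is one more tool, called after "Call:" in YAML: its name, and indented under it one key for each argument. servo_tool: Moves the arm, as the interface text tells. Its arguments: {"type":"object","properties":{"motion":{"type":"array","items":{"type":"array","items":{"type":"number"}}},"force":{"type":"number"}},"required":["motion"]}

```bash
mkdir -p pics; python3 - <<'E'
from plant import r
import cv2,numpy as np
s=r.sense();print(s['clock'],s['tcp_pos'],s['eef_rot'],s['contact_force'],s['gripper_width'])
for n in('top','side'):
    c=r.read_camera(n);cv2.imwrite(f'pics/{n}0.png',c['color']);print(c['camera_matrix'].tolist(),c['extrinsics'].round(4).tolist())
    np.savez(f'{n}.npz',K=c['camera_matrix'],E=c['extrinsics'])
E
```

```text
0.0 [0.25522729 0.59721268 0.23020872] [[-9.19590198e-01  3.92878364e-01 -6.77350294e-04]
 [ 3.92878940e-01  9.19588460e-01 -1.78971005e-03]
 [-8.02548426e-05 -1.91191648e-03 -9.99998169e-01]] [ 0.53271127 -0.22605352  1.23542296] 0.9966308105108054
[[416.40575560799647, 0.0, 312.5086342353528], [0.0, 416.40575560799647, 205.9143178448598], [0.0, 0.0, 1.0]] [[-0.0073, -0.9998, -0.0165, 0.0223], [-0.995, 0.0089, -0.0996, 0.554], [0.0998, 0.0157, -0.9949, 1.1436], [0.0, 0.0, 0.0, 1.0]]
[[428.7833155589438, 0.0, 319.94041584369756], [0.0, 428.7833155589438, 198.85986157421559], [0.0, 0.0, 1.0]] [[-0.9933, -0.1152, -0.003, 0.5753], [-0.0735, 0.6541, -0.7528, 0.1141], [0.0887, -0.7476, -0.6582, 1.049], [0.0, 0.0, 0.0, 1.0]]
```

View pics/top0.png

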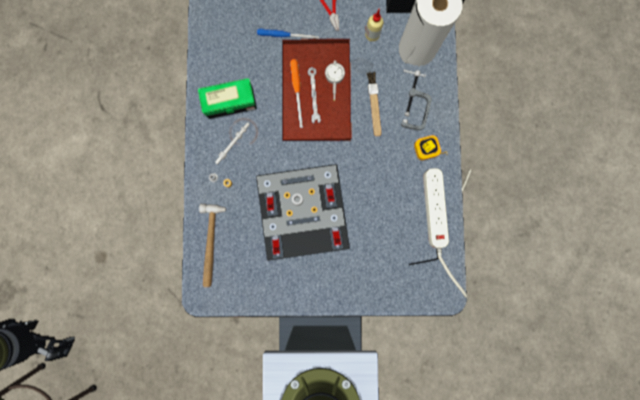

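View pics/side0.png

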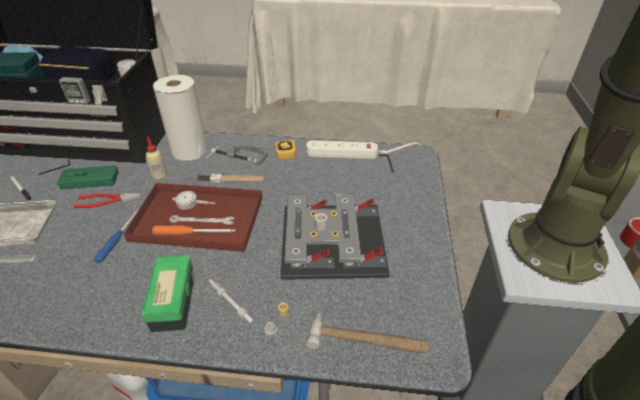

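```bash
python3 - <<'E'
import cv2,numpy as np
a=cv2.imread('pics/top0.png')[155:270,245:365];b=cv2.imread('pics/side0.png')[180:290,270:400]
cv2.imwrite('pics/topc.png',cv2.resize(a,None,fx=5,fy=5,interpolation=cv2.INTER_CUBIC))
E
```

```text
(no output)
```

View pics/topc.png

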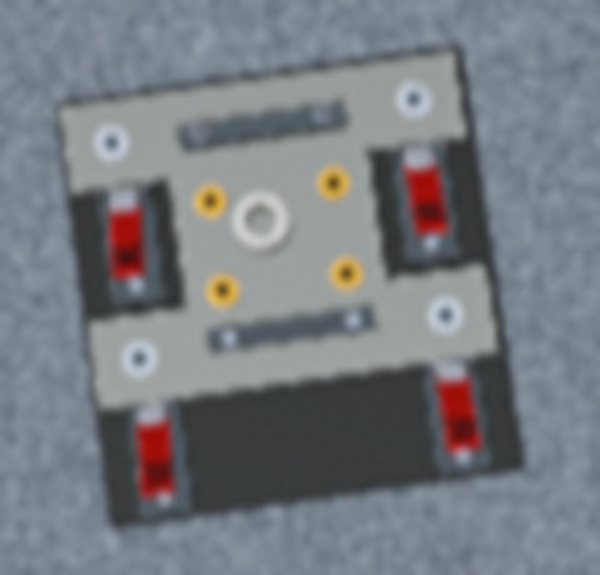

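```bash
cat >h.py <<'E'
import numpy as np
def px2w(n,px,z):
    d=np.load(f'{n}.npz');K,E=d['K'],d['E'];R,t=E[:3,:3],E[:3,3]
    v=R.T@np.linalg.solve(K,[*px,1]);c=-R.T@t
    return c+v*(z-c[2])/v[2]
E
python3 - <<'E'
from h import *
f=lambda p,z:px2w('top',(245+(p[0]+.5)/5-.5,155+(p[1]+.5)/5-.5),z)[:2]
S=[f(p,.062) for p in[(112,143),(413,100),(139,358),(446,315)]]
C=[f(p,.062) for p in[(60,105),(460,45),(98,408),(498,353)]]
G=[f(p,.018) for p in[(112,525),(523,467)]]
m=np.array([[84,110],[84,-110],[-84,110],[-84,-110],[-150,118],[-150,-118]])/1e3
P=np.array(C+G)
a=m-m.mean(0);b=P-P.mean(0);th=np.arctan2((a[:,0]*b[:,1]-a[:,1]*b[:,0]).sum(),(a*b).sum())
R=np.array([[np.cos(th),-np.sin(th)],[np.sin(th),np.cos(th)]]);t=P.mean(0)-R@m.mean(0)
print('th',th,'o',t,'res',((P-t-m@R.T)*1e3).round(1).tolist())
print('screws local',((np.array(S)-t)@R*1e3).round(1).tolist(), 'world',np.array(S).round(4).tolist())
print('bush',f((260,219),.092),(f((260,219),.092)-t)@R)
L=[(f(p,.045)-t)@R*1e3 for p in[(127,245),(427,200),(155,460),(458,412)]];print(np.round(L,1).tolist())
from plant import r
s=r.sense();R3=s['eef_rot'];print(np.degrees(np.arctan2(R3[1,0],R3[0,0])))
E
```

```text
th 0.12937170598960593 o [0.56802649 0.05047245] res [[-1.0, 0.4], [1.9, -2.2], [-1.3, 0.4], [-1.6, 1.0], [0.9, -1.4], [1.1, 1.8]]
screws local [[58.1, 84.7], [58.8, -82.5], [-61.3, 85.0], [-61.1, -83.7]] world [[0.6147, 0.142], [0.6369, -0.0238], [0.4962, 0.1268], [0.5183, -0.0405]]
bush [0.56824984 0.05903593] [0.00132626 0.00846311]
[[3.0, 85.4], [4.9, -83.1], [-117.1, 85.2], [-113.7, -83.5]]
156.86155632911854
```

Call:
servo_tool:
  motion:
    - [-3,-2.5,0,0,0,-0.07,0]
    - [-6,-5,0,0,0,-0.14,0]
    - [-9,-7.5,0,0,0,-0.21,0]
    - [-12,-10,0,0,0,-0.28,0]
    - [-15,-12.5,0,0,0,-0.35,0]
  force: 40

```text
clock: 0.52
tcp_pos: [0.3447, 0.4218, 0.2308]
eef_rot: [[-0.999, 0.05, -0.0], [0.05, 0.999, -0.001], [0.0, -0.001, -1.0]]
contact_force: [0.1, -0.0, -0.2]
gripper_width: 0.298
gripper_force: 0.0
```

Call:
servo_tool:
  motion:
    - [-1.7,-2.9,1,0,0,-0.036,0]
    - [-3.4,-5.8,2,0,0,-0.072,0]
    - [-5,-8.7,3,0,0,-0.108,0]
    - [-6.7,-11.6,4,0,0,-0.144,0]
    - [-8.4,-14.5,5,0,0,-0.18,0]

```text
clock: 0.93
tcp_pos: [0.4206, 0.2728, 0.1807]
eef_rot: [[-0.992, -0.128, -0.0], [-0.128, 0.992, -0.0], [0.0, -0.0, -1.0]]
contact_force: [0.4, 0.4, -0.2]
gripper_width: 0.003
gripper_force: 0.0
```

```bash
cat >>h.py <<'E'
O=np.array([.567,.051]);TH=.129
RJ=np.array([[np.cos(TH),-np.sin(TH)],[np.sin(TH),np.cos(TH)]])
def go(x,y,z):
    "tool shift (cm) and yaw from the measured pose to jig-local x,y (mm), height z (mm)"
    from plant import r
    s=r.sense();R=s['eef_rot'];w=np.append(O+RJ@np.array([x,y])/1e3,z/1e3)
    print('t',round(s['clock'],2),'shift',(R.T@(w-s['tcp_pos'])*100).round(2),'yaw tool err',-(np.pi+TH-np.arctan2(R[1,0],R[0,0])%(2*np.pi)).round(3),'R',R.round(3).tolist(),'F',s['contact_force'].round(2),'local',((s['tcp_pos'][:2]-O)@RJ*1e3).round(1),s['tcp_pos'][2].round(4),'w',s['gripper_width'])
E
python3 -c "
from h import *
go(-60,84,80)"
```

```text
t 0.93 shift [ -5.68 -15.47  10.07] yaw tool err -0.001 R [[-0.992, -0.128, -0.0], [-0.128, 0.992, -0.0], [0.0, -0.0, -1.0]] F [ 0.39  0.44 -0.17] local [-116.7  238.8] 0.1807 w 0.0028717961191151425
```

Call:
servo_tool:
  motion:
    - [-1.2,-3.1,1,0,0,0,0]
    - [-2.4,-6.2,2,0,0,0,0]
    - [-3.6,-9.3,3,0,0,0,0]
    - [-4.7,-12.4,4,0,0,0,0]
    - [-5.7,-15.4,5,0,0,0,0]

```text
clock: 1.35
tcp_pos: [0.4967, 0.1271, 0.1307]
eef_rot: [[-0.992, -0.126, 0.0], [-0.126, 0.992, -0.0], [-0.0, -0.0, -1.0]]
contact_force: [0.3, 1.1, 0.0]
gripper_width: -0.003
gripper_force: 0.0
```

Call:
servo_tool:
  motion:
    - [0,0,1.3,0,0,0,0]
    - [0,0,2.6,0,0,0,0]
    - [0,0,3.9,0,0,0,0]
    - [0,0,5.2,0,0,0,0]
    - [0,0,5.5,0,0,0,0]

```text
clock: 1.77
tcp_pos: [0.4944, 0.1283, 0.0739]
eef_rot: [[-0.992, -0.126, -0.004], [-0.126, 0.992, -0.002], [0.004, -0.001, -1.0]]
contact_force: [-0.5, 0.5, -0.9]
gripper_width: 0.002
gripper_force: 0.0
```

```bash
python3 - <<'E'
from h import *
go(-60,84,62)
from plant import r
import cv2
c=r.read_camera('side')['color'][150:310,240:440]
cv2.imwrite('pics/s1.png',cv2.resize(c,None,fx=3.6,fy=3.6,interpolation=cv2.INTER_CUBIC))
E
```

```text
t 1.77 shift [-0.21 -0.2   1.19] yaw tool err -0.003 R [[-0.992, -0.126, -0.004], [-0.126, 0.992, -0.002], [0.004, -0.001, -1.0]] F [-0.53  0.54 -0.92] local [-62.  86.] 0.0739 w 0.0020635007657263667
```

View pics/s1.png

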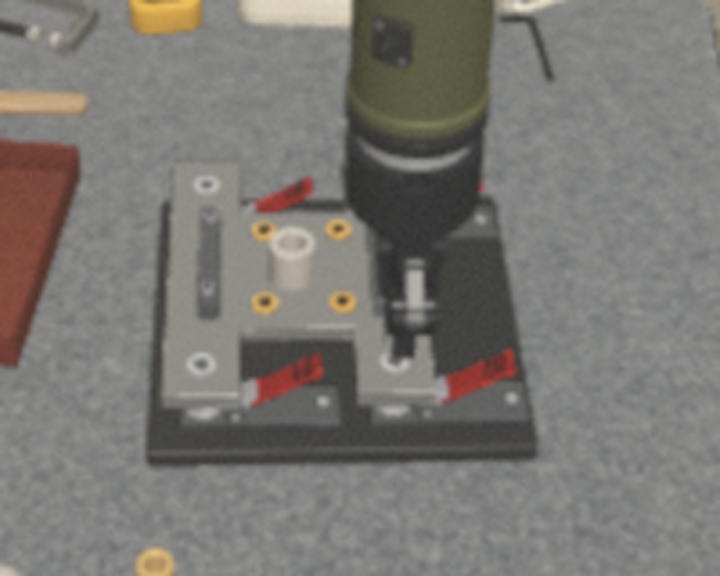

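Call:
servo_tool:
  motion:
    - [-0.1,-0.1,0.4,0,0,0,0]
    - [-0.1,-0.1,0.7,0,0,0,0]
    - [-0.1,-0.1,1.0,0,0,0,0]
    - [-0.1,-0.1,1.1,0,0,0,0]
    - [-0.1,-0.1,1.1,0,0,0,0]

```text
clock: 2.23
tcp_pos: [0.4974, 0.1281, 0.0654]
eef_rot: [[-0.992, -0.126, 0.0], [-0.126, 0.992, 0.0], [-0.0, 0.0, -1.0]]
contact_force: [1.3, -0.5, 0.8]
gripper_width: -0.002
gripper_force: 0.0
```

Call:
servo_tool:
  motion:
    - [0,0,0.05,0,0,0,0]
    - [0,0,0.1,0,0,0,0]
    - [0,0,0.15,0,0,0,0]
    - [0,0,0.2,0,0,0,0]
    - [0,0,0.2,0,0,0,0]

```text
clock: 2.65
tcp_pos: [0.4974, 0.1281, 0.0633]
eef_rot: [[-0.992, -0.126, 0.0], [-0.126, 0.992, 0.0], [-0.0, 0.0, -1.0]]
contact_force: [-0.4, 0.2, 0.2]
gripper_width: -0.001
gripper_force: 0.0
```

Call:
servo_tool:
  motion:
    - [0,0,0.04,0,0,0,0]
    - [0,0,0.08,0,0,0,0]
    - [0,0,0.12,0,0,0,0]
    - [0,0,0.16,0,0,0,0]
    - [0,0,0.16,0,0,0,0]

```text
clock: 3.07
tcp_pos: [0.4974, 0.1281, 0.062]
eef_rot: [[-0.992, -0.126, -0.0], [-0.126, 0.992, 0.0], [0.0, 0.0, -1.0]]
contact_force: [-1.4, 0.2, 3.1]
gripper_width: 0.0
gripper_force: 1.6
```

Call:
servo_tool:
  motion:
    - [0,0,0.02,0,0,0,0]
    - [0,0,0.04,0,0,0,0]
    - [0,0,0.06,0,0,0,0]
    - [0,0,0.08,0,0,0,0]
    - [0,0,0.08,0,0,0,0]

```text
clock: 3.48
tcp_pos: [0.4974, 0.1281, 0.0619]
eef_rot: [[-0.992, -0.126, -0.0], [-0.126, 0.992, 0.0], [0.0, 0.0, -1.0]]
contact_force: [-3.6, -0.3, 8.5]
gripper_width: -0.003
gripper_force: 4.5
```

Call:
servo_tool:
  motion:
    - [0,0,-2.5,0,0,0,0]
    - [-3.9,0,-2.5,0,0,0,0]
    - [-7.8,0,-2.5,0,0,0,0]
    - [-11.9,0,-2.5,0,0,0,0]
    - [-11.9,0,-1.5,0,0,0,0]

```text
clock: 3.9
tcp_pos: [0.6238, 0.1441, 0.0774]
eef_rot: [[-0.992, -0.126, 0.01], [-0.126, 0.992, 0.001], [-0.01, -0.001, -1.0]]
contact_force: [-0.2, -0.5, -0.4]
gripper_width: -0.001
gripper_force: 0.0
```

Call:
servo_tool:
  motion:
    - [0,0,0.4,0,0,0,0]
    - [0,0,0.8,0,0,0,0]
    - [0,0,1.1,0,0,0,0]
    - [0,0,1.1,0,0,0,0]
    - [0,0,1.1,0,0,0,0]

```text
clock: 4.32
tcp_pos: [0.6147, 0.1432, 0.0652]
eef_rot: [[-0.992, -0.126, -0.0], [-0.126, 0.992, 0.0], [0.0, 0.0, -1.0]]
contact_force: [-0.1, -0.5, 0.3]
gripper_width: 0.004
gripper_force: 0.0
```

```bash
python3 -c "
from h import *
go(60,84,62)"
```

```text
t 4.32 shift [-0.09 -0.13  0.32] yaw tool err -0.003 R [[-0.992, -0.126, -0.0], [-0.126, 0.992, 0.0], [0.0, 0.0, -1.0]] F [-0.09 -0.51  0.27] local [59.1 85.3] 0.0652 w 0.003815556353741158
```

Call:
servo_tool:
  motion:
    - [0,0,0.1,0,0,0,0]
    - [0,0,0.2,0,0,0,0]
    - [0,0,0.28,0,0,0,0]
    - [0,0,0.34,0,0,0,0]
    - [0,0,0.36,0,0,0,0]

```text
clock: 4.73
tcp_pos: [0.6155, 0.1431, 0.062]
eef_rot: [[-0.992, -0.126, 0.0], [-0.126, 0.992, 0.0], [-0.0, 0.0, -1.0]]
contact_force: [-2.4, -0.9, 4.6]
gripper_width: -0.0
gripper_force: 2.5
```

Call:
servo_tool:
  motion:
    - [0,0,0.02,0,0,0,0]
    - [0,0,0.04,0,0,0,0]
    - [0,0,0.06,0,0,0,0]
    - [0,0,0.08,0,0,0,0]
    - [0,0,0.08,0,0,0,0]

```text
clock: 5.15
tcp_pos: [0.6155, 0.1431, 0.0619]
eef_rot: [[-0.992, -0.126, 0.0], [-0.126, 0.992, 0.001], [-0.0, 0.001, -1.0]]
contact_force: [-3.2, -0.8, 8.6]
gripper_width: -0.004
gripper_force: 4.3
```

Call:
servo_tool:
  motion:
    - [0,0,-4,0,0,0,0]
    - [0,-4.1,-4.5,0,0,0,0]
    - [0,-8.2,-4.5,0,0,0,0]
    - [0,-12.3,-4.5,0,0,0,0]
    - [0,-16.4,-4.5,0,0,0,0]

```text
clock: 5.57
tcp_pos: [0.6364, -0.0212, 0.1059]
eef_rot: [[-0.992, -0.127, 0.001], [-0.127, 0.992, 0.0], [-0.001, -0.0, -1.0]]
contact_force: [0.9, 0.0, 0.1]
gripper_width: 0.001
gripper_force: 0.0
```

Call:
servo_tool:
  motion:
    - [0,-0.5,1.0,0,0,0,0]
    - [0,-0.5,2.5,0,0,0,0]
    - [0,-0.5,3.8,0,0,0,0]
    - [0,-0.5,4.1,0,0,0,0]
    - [0,-0.5,4.1,0,0,0,0]

```text
clock: 5.98
tcp_pos: [0.6356, -0.0237, 0.0629]
eef_rot: [[-0.992, -0.127, -0.003], [-0.127, 0.992, -0.0], [0.003, 0.0, -1.0]]
contact_force: [-0.0, 1.5, -0.6]
gripper_width: 0.0
gripper_force: 0.0
```

```bash
python3 -c "
from h import *
go(60,-84,62)"
```

```text
t 5.98 shift [-0.16 -0.11  0.09] yaw tool err -0.001 R [[-0.992, -0.127, -0.003], [-0.127, 0.992, -0.0], [0.003, 0.0, -1.0]] F [-0.03  1.47 -0.63] local [ 58.4 -82.9] 0.0629 w 0.0003053142308791498
```

Call:
servo_tool:
  motion:
    - [0,0,0,0,0,0,0]
    - [0,0,0.1,0,0,0,0]
    - [0,0,0.2,0,0,0,0]
    - [0,0,0.3,0,0,0,0]
    - [0,0,0.32,0,0,0,0]

```text
clock: 6.4
tcp_pos: [0.637, -0.0243, 0.0616]
eef_rot: [[-0.992, -0.126, 0.001], [-0.126, 0.992, 0.0], [-0.001, 0.0, -1.0]]
contact_force: [0.7, 0.2, 0.6]
gripper_width: 0.001
gripper_force: 0.2
```

Call:
servo_tool:
  motion:
    - [0,0,0.02,0,0,0,0]
    - [0,0,0.04,0,0,0,0]
    - [0,0,0.06,0,0,0,0]
    - [0,0,0.08,0,0,0,0]
    - [0,0,0.08,0,0,0,0]

```text
clock: 6.82
tcp_pos: [0.637, -0.0243, 0.0611]
eef_rot: [[-0.992, -0.126, 0.001], [-0.126, 0.992, 0.001], [-0.001, 0.0, -1.0]]
contact_force: [-1.6, 1.4, 4.9]
gripper_width: 0.001
gripper_force: 2.3
```

Call:
servo_tool:
  motion:
    - [0,0,0.02,0,0,0,0]
    - [0,0,0.04,0,0,0,0]
    - [0,0,0.06,0,0,0,0]
    - [0,0,0.06,0,0,0,0]
    - [0,0,0.06,0,0,0,0]

```text
clock: 7.23
tcp_pos: [0.6371, -0.0244, 0.0603]
eef_rot: [[-0.992, -0.126, 0.001], [-0.126, 0.992, 0.0], [-0.001, 0.0, -1.0]]
contact_force: [-0.9, 1.1, 6.0]
gripper_width: 0.002
gripper_force: 2.7
```

Call:
servo_tool:
  motion:
    - [0,0,0.03,0,0,0,0]
    - [0,0,0.06,0,0,0,0]
    - [0,0,0.09,0,0,0,0]
    - [0,0,0.12,0,0,0,0]
    - [0,0,0.12,0,0,0,0]

```text
clock: 7.65
tcp_pos: [0.6372, -0.0244, 0.06]
eef_rot: [[-0.992, -0.126, 0.001], [-0.126, 0.992, 0.001], [-0.001, 0.001, -1.0]]
contact_force: [-3.3, 1.6, 10.2]
gripper_width: -0.003
gripper_force: 5.1
```

Call:
servo_tool:
  motion:
    - [0,0,-2.8,0,0,0,0]
    - [2,0,-2.8,0,0,0,0]
    - [4,0,-2.8,0,0,0,0]
    - [5.9,0,-2.8,0,0,0,0]
    - [5.9,0,-2.8,0,0,0,0]

```text
clock: 8.07
tcp_pos: [0.5742, -0.0335, 0.0855]
eef_rot: [[-0.992, -0.124, -0.004], [-0.124, 0.992, -0.0], [0.004, 0.0, -1.0]]
contact_force: [0.1, -1.5, -1.6]
gripper_width: 0.003
gripper_force: 0.0
```

Call:
servo_tool:
  motion:
    - [0,0,0.5,0,0,0,0]
    - [0,0,1,0,0,0,0]
    - [0,0,1.5,0,0,0,0]
    - [0,0,2,0,0,0,0]
    - [0,0,2.2,0,0,0,0]

```text
clock: 8.48
tcp_pos: [0.5779, -0.0319, 0.0632]
eef_rot: [[-0.992, -0.126, -0.002], [-0.126, 0.992, -0.0], [0.002, -0.0, -1.0]]
contact_force: [-0.2, -0.1, -0.3]
gripper_width: -0.001
gripper_force: 0.0
```

```bash
python3 -c "
from h import *
go(1,-84,27)"
```

```text
t 8.48 shift [-0.1  -0.03  3.62] yaw tool err -0.003 R [[-0.992, -0.126, -0.002], [-0.126, 0.992, -0.0], [0.002, -0.0, -1.0]] F [-0.18 -0.05 -0.29] local [  0.1 -83.7] 0.0632 w -0.0007928685989674434
```

Descend onto the lever.

Call:
servo_tool:
  motion:
    - [0,0,0.4,0,0,0,0]
    - [0,0,0.8,0,0,0,0]
    - [0,0,1.1,0,0,0,0]
    - [0,0,1.4,0,0,0,0]
    - [0,0,1.7,0,0,0,0]

```text
clock: 8.9
tcp_pos: [0.5784, -0.032, 0.0477]
eef_rot: [[-0.992, -0.126, 0.0], [-0.126, 0.992, 0.0], [-0.0, 0.0, -1.0]]
contact_force: [-0.8, 0.2, 2.8]
gripper_width: -0.0
gripper_force: 1.2
```

Call:
servo_tool:
  motion:
    - [0,0,0.4,0,0,0,0]
    - [0,0,0.8,0,0,0,0]
    - [0,0,1.2,0,0,0,0]
    - [0,0,1.5,0,0,0,0]
    - [0,0,1.6,0,0,0,0]

```text
clock: 9.32
tcp_pos: [0.5775, -0.0321, 0.0309]
eef_rot: [[-0.992, -0.126, -0.001], [-0.126, 0.992, -0.0], [0.001, 0.0, -1.0]]
contact_force: [-2.2, 0.3, 3.3]
gripper_width: -0.0
gripper_force: 1.4
```

Call:
servo_tool:
  motion:
    - [0,0,0.1,0,0,0,0]
    - [0,0,0.2,0,0,0,0]
    - [0,0,0.3,0,0,0,0]
    - [0,0,0.35,0,0,0,0]
    - [0,0,0.35,0,0,0,0]

```text
clock: 9.73
tcp_pos: [0.5783, -0.032, 0.0282]
eef_rot: [[-0.992, -0.126, 0.0], [-0.126, 0.992, 0.0], [-0.0, 0.0, -1.0]]
contact_force: [-0.2, -0.5, -0.8]
gripper_width: 0.002
gripper_force: 0.0
```

Call:
servo_tool:
  motion:
    - [0,0,0.04,0,0,0,0]
    - [0,0,0.08,0,0,0,0]
    - [0,0,0.12,0,0,0,0]
    - [0,0,0.12,0,0,0,0]
    - [0,0,0.12,0,0,0,0]

```text
clock: 10.15
tcp_pos: [0.5785, -0.0319, 0.0279]
eef_rot: [[-0.992, -0.126, 0.001], [-0.126, 0.992, 0.0], [-0.001, 0.0, -1.0]]
contact_force: [-3.4, -0.7, 8.0]
gripper_width: -0.004
gripper_force: 3.7
```

Lever is at its stop (z 0.028, force rising). Up and back over the corner.

Call:
servo_tool:
  motion:
    - [0,0,-3,0,0,0,0]
    - [0,0,-6,0,0,0,0]
    - [-2,0,-6,0,0,0,0]
    - [-4,0,-6,0,0,0,0]
    - [-5.9,0,-6,0,0,0,0]

```text
clock: 10.57
tcp_pos: [0.6385, -0.024, 0.0881]
eef_rot: [[-0.992, -0.126, 0.003], [-0.126, 0.992, 0.001], [-0.003, 0.0, -1.0]]
contact_force: [0.7, 0.0, 0.6]
gripper_width: 0.004
gripper_force: 0.0
```

Call:
servo_tool:
  motion:
    - [0,0,0,0,0,0,0]
    - [0,0,0.6,0,0,0,0]
    - [0,0,1.2,0,0,0,0]
    - [0,0,1.8,0,0,0,0]
    - [0,0,2.1,0,0,0,0]

```text
clock: 10.98
tcp_pos: [0.6352, -0.0247, 0.0643]
eef_rot: [[-0.992, -0.126, -0.002], [-0.126, 0.992, 0.0], [0.002, 0.0, -1.0]]
contact_force: [-1.3, -0.0, 0.8]
gripper_width: 0.001
gripper_force: 0.0
```

Call:
servo_tool:
  motion:
    - [0,0,0,0,0,0,0]
    - [0,0,0.1,0,0,0,0]
    - [0,0,0.2,0,0,0,0]
    - [0,0,0.25,0,0,0,0]
    - [0,0,0.3,0,0,0,0]

```text
clock: 11.4
tcp_pos: [0.6369, -0.0246, 0.0633]
eef_rot: [[-0.992, -0.126, 0.001], [-0.126, 0.992, 0.0], [-0.001, 0.0, -1.0]]
contact_force: [-0.0, -0.6, -0.2]
gripper_width: 0.004
gripper_force: 0.0
```

Call:
servo_tool:
  motion:
    - [0,0,0.05,0,0,0,0]
    - [0,0,0.1,0,0,0,0]
    - [0,0,0.15,0,0,0,0]
    - [0,0,0.2,0,0,0,0]
    - [0,0,0.22,0,0,0,0]

```text
clock: 11.82
tcp_pos: [0.6369, -0.0246, 0.0618]
eef_rot: [[-0.992, -0.126, 0.0], [-0.126, 0.992, 0.0], [-0.0, 0.0, -1.0]]
contact_force: [-2.2, 0.2, 5.9]
gripper_width: 0.002
gripper_force: 3.2
```

Call:
servo_tool:
  motion:
    - [0,0,0.02,0,0,0,0]
    - [0,0,0.04,0,0,0,0]
    - [0,0,0.06,0,0,0,0]
    - [0,0,0.08,0,0,0,0]
    - [0,0,0.08,0,0,0,0]

```text
clock: 12.23
tcp_pos: [0.6369, -0.0246, 0.0617]
eef_rot: [[-0.992, -0.126, 0.0], [-0.126, 0.992, 0.001], [-0.001, 0.0, -1.0]]
contact_force: [-3.3, 0.8, 8.8]
gripper_width: -0.001
gripper_force: 4.4
```

Call:
servo_tool:
  motion:
    - [0,0,0.02,0,0,0,0]
    - [0,0,0.03,0,0,0,0]
    - [0,0,0.03,0,0,0,0]
    - [0,0,0.03,0,0,0,0]
    - [0,0,0.03,0,0,0,0]

```text
clock: 12.65
tcp_pos: [0.6369, -0.0246, 0.0616]
eef_rot: [[-0.992, -0.126, 0.001], [-0.126, 0.992, 0.001], [-0.001, 0.001, -1.0]]
contact_force: [-3.6, 0.3, 10.3]
gripper_width: 0.0
gripper_force: 5.1
```

Call:
servo_tool:
  motion:
    - [0,0,-3,0,0,0,0]
    - [0,0,-7,0,0,0,0]
    - [0,0,-11,0,0,0,0]
    - [0,0,-15,0,0,0,0]
    - [0,0,-15,0,0,0,0]

```text
clock: 13.07
tcp_pos: [0.6414, -0.0251, 0.2196]
eef_rot: [[-0.992, -0.126, 0.015], [-0.126, 0.992, 0.001], [-0.015, -0.001, -1.0]]
contact_force: [1.4, 0.0, 1.7]
gripper_width: 0.004
gripper_force: 0.0
```

Call:
servo_tool:
  motion:
    - [0,-4,0,0,0,0,0]
    - [0,-8,0,0,0,0,0]
    - [0,-12,0,0,0,0,0]
    - [0,-16,0,0,0,0,0]
    - [0,-16,0,0,0,0,0]

```text
clock: 13.48
tcp_pos: [0.6547, -0.1958, 0.2095]
eef_rot: [[-0.994, -0.113, -0.001], [-0.113, 0.994, -0.008], [0.002, -0.008, -1.0]]
contact_force: [-1.4, -1.8, 0.5]
gripper_width: -0.004
gripper_force: 0.0
```

```bash
python3 - <<'E'
from plant import r
import cv2,numpy as np
a=r.read_camera('side')['color'][150:310,240:440];b=r.read_camera('top')['color'][150:275,240:370]
cv2.imwrite('pics/end.png',np.hstack([cv2.resize(a,(500,400),interpolation=2),cv2.resize(b,(300,288),interpolation=2)[:288].copy() if 0 else cv2.copyMakeBorder(cv2.resize(b,(300,288),interpolation=2),0,112,0,0,0)]))
E
```

```text
(no output)
```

View pics/end.png

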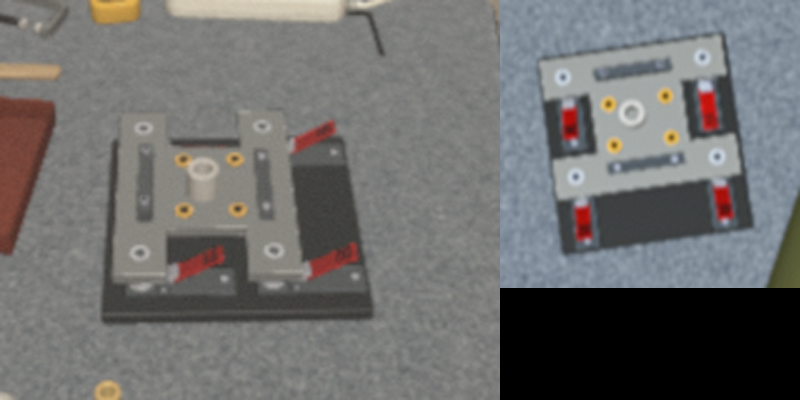

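The picture shows the rear-right lever flat: it appears longer in the top view at (708,105) and no longer sticks up in the side view. The other three levers are up and the bushing is standing.

```bash
python3 -c "
from plant import r
print(r.hand_in())"
```

```text
the job is handed in; nothing more can be done
None
```

The rear-right corner was the loose one: it gave about 2 mm. I pressed its shim lever flat and it held solid under a second press of about 10 N, with the other three levers left up; the front-right corner was never pressed. The job is handed in, but no verdict was returned.

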